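# Tighten the reaction vessel's cap with the capstan bar

### The arm

A 6-joint arm with a two-finger parallel gripper is mounted at the origin on the work surface; the furniture and walls round the work are solid. World frame = base frame: x ahead of the robot, y to its left, z up, the work surface at z = 0. Lengths are in m, angles in degrees, forces in N, time in s.
With the tool pointing down it reaches from about 0.25 to 0.775 m from the base axis. Payload 8.9 kg.
Tool frame: the origin (TCP) lies on the mounting face of the last link; the fingertips stand 173 mm ahead of it and the grasp point (between the pads) lies 155 mm ahead of it; z points along the fingers, y is the line along which they close (so a half turn about z gives the same grasp; the last joint's range is limited). The gripper opens to 85 mm and grips with 20 to 120 N. Pads are 22 mm wide; open, the fingers measure 114 mm over their backs; the gripper's body (76 mm by 85 mm) begins 54 mm behind the grasp point. The pads swing forward as they close: fully open they stand 13 mm farther back than shut.
Start: joints at [59.284, 16.656, -8.789, 64.555, 0, 82.019], TCP at [0.203, 0.484, 0.405] pointing down, gripper open.
Joint ranges: [-144.48, 144.48], [-52.06, 99.96], [-74.48, 78.29], [-112.23, 115.85], [-86.99, 84.42], [-180, 180]. Speed limits (degrees/s): [127.2, 127.2, 159.86, 180, 180, 180].

### API

Orientations are given as [roll, pitch, yaw] about the fixed x, y, z axes, in that order (R = Rz(yaw) Ry(pitch) Rx(roll)).
In Python, from bench import r gives the robot as it stands.
- The arm moves only by the shell command python3 -m handwheel 'ROWS' [OPENING]. ROWS is a JSON object of lists of equal length, an entry for each row: "slide": the shift along the tool's x, y, z in m, a list of three; "yaw": the turn about the tool's z in rad. A call has 1 to 20 rows; each row shifts and turns the commanded pose from where the row before left it, along the tool's axes as they then stand; what a row does not reach is not made up. A row lasts 1/10 s, in which the tool goes at most 50 mm and 8.59 degrees, less where a joint would pass 70% of its speed; a pose out of reach is approached as far as the arm can. A call is refused whole if a number of a shift passes 0.05 or a number of a turn 0.15, either way. A call with a gripper value outside its range is refused whole. OPENING is the opening, from 0 (shut) to 1 (fully open), set as the call begins (- or left out, the last holds). The fingers move at their own pace and stop on an object; the grip force is fixed at half the most. Time passes only in rows, so rows that do not move let the fingers close. It gives the time, the measured TCP pose, the force, the opening and the grip force at its end, in the units of the state.
- r.observe(): the state, without advancing time (a new reading comes with each control period).
- r.camera(name): name is "scene" or "top"; returns a dict with "img" (384x512x3 uint8, red, green, blue), "depth" (384x512 float32, m along the optical axis (not along the pixel's ray), 0 where there is no reading), "intrinsics" (3x3 intrinsics, pixels), "R" (3x3) and "t" (3): a world point X has camera coordinates R X + t. Camera axes: x right, y down, z forward; pixel columns grow to the right and rows downward; lengths in m; the calibration is good to about 2 mm. A picture is of the moment at which its call begins.
- r.close_job(): hands the job in; it is judged then, once.
The state is a dict: "time": time; "joint_positions": joint angles; "joint_velocities": joint speeds; "effort": joint torques, N m; "tcp_pos": TCP position; "eef_rot": TCP orientation; "contact_force": force on the tool from outside, world axes, zero at the start; "moment": the same for the moment, N m; "width": finger opening in m; "gripper_force": force on a finger pad.
Only numpy, scipy, OpenCV 4.12 (cv2) and the standard library are available. Lean on these libraries where they do the work, as an engineer would, in place of code of your own. Each camera call takes 0.05 s, during which the arm holds its last target. There are 200 camera calls.

### The job

Take the loose steel bar from its rest and use it in the holes round the cap of the steel reaction vessel to screw the cap down clockwise, moving the bar on to another hole when the guard gets in the way. Pull the cap firmly tight on its gasket without crushing it, then lay the bar back in its rest. Turn the cap with the bar only, and leave the bottle and the vials alone.

Things in the scene. Friction and masses are not known exactly. Their poses are not given: they have to be found in the camera images.
- vessel: Steel reaction vessel on a round grey stand (128 mm across, 10 mm thick) fixed to the bench. Origin: centre of the stand's underside, z up along the cap's screw axis; its own -x is the open side of the guard and faces the robot within about 40 degrees.
- guard_opening (a point): Middle of the open side of the guard, 58 mm from the axis along the vessel's -x, 70 mm up. The guard is 13 mm steel rod at 58 mm from the axis: two upright posts 106 mm tall, 66 degrees either side of this point, joined by a rail round the back. So a 10 mm bar standing radially out of the cap can swing only up to 52 degrees either side of this point.
- cap: Screw cap: steel disc 76 mm across, 30 mm high, with a 36 mm boss 6 mm higher; a 6 mm dark dot on top, 31 mm from the axis, marks each hole. Origin: on the axis in its sealing underside, z up. Right-hand thread: clockwise seen from above screws it down, 2.0 mm per radian; 92 to 115 degrees of turn bring it from its start onto the gasket. 0.2 N m of friction holds it where it is left. Only the bar may turn it.
- cap_hole (a point): Mouth of one of the cap's six equal radial bar holes, the one along the cap's own x axis: 38 mm from the axis, 15 mm above the cap's underside, on the hole's centre line. The others follow every 60 degrees round the cap. Holes are 13 mm wide, 13 mm high and run in to a core of 14 mm radius (24 mm deep).
- gasket_top (a point): Centre of the unloaded top of the black rubber gasket ring (60 mm across), on the axis, z up. The thread's phase differs between vessels, so the cap's yaw when it meets the gasket is not known. On the gasket the torque jumps to 0.25 N m and then rises by 8 N m per rad. Firmly tight is 0.6 to 0.9 N m about the axis; over 1.15 N m crushes it. Let go, the cap springs back a few degrees, still tight.
- bar: Loose steel bar, 0.12 kg, 170 mm long, 10 mm round with rounded ends, both ends alike; a knurled sleeve 60 mm long and 14 mm wide in the middle to grip. Origin at its centre, x along the bar.
- rest: Grey bar rest fixed to the bench: base 150 x 50 x 8 mm and two forks 62 mm either side of the middle, slots 15 mm wide along its own x axis, slot floor 28 mm high, fork tips 44 mm high. Origin: centre of the underside.
- rest_seat (a point): Where the bar's centre lies in the rest: 33 mm above the rest's origin; x along the slots.
- amber_bottle: Bystander: amber reagent bottle, 55 mm wide, 115 mm tall, origin at the centre of its foot.
- vial_1: Bystander: glass vial with black cap, 23 mm wide, 59 mm tall, origin at the centre of its foot.
- vial_2: Bystander: a second glass vial just like it.
Things that resemble listed ones, but are neither listed nor needed, are in the scene too. Several things have the shape of the rest; the one meant has the colours described above.

How it is judged:
By the outcome, as a careful person would: the job done as asked, in the order asked, and still so for the second after the job is handed in, with the robot touching nothing.
It also fails if it takes over 67 s, if anything falls off the work surface, if the arm or the gripper's body presses on something with over 40 N, if the wrist force passes 120 N, or if a joint passes its speed limit or range.

## Working session

There is one attempt and no reset: what is moved stays moved. The work goes in short steps, Python scripts to look and compute and a shell command to move; the robot and the scene stay as the last step left them, time stands still between calls to the robot, and variables do not carry over. Pictures are saved under pics/ and viewed, at most 10 in all, crops included, and the job is handed in when it is done.

```bash
mkdir -p pics; ls; python3 - <<'E'
from bench import r
import cv2,numpy as np
for n in("scene","top"):
    c=r.camera(n); np.savez(f"{n}0.npz",**c)
    cv2.imwrite(f"pics/{n}0.png",cv2.resize(c["img"][:,:,::-1],(800,600),interpolation=cv2.INTER_CUBIC))
    print(n,c["intrinsics"].tolist(),np.round(-c["R"].T@c["t"],3),np.round(c["R"],3).tolist())
print(r.observe())
E
```

```text
pics
scene [[435.81397224263594, 0.0, 257.84134220016426], [0.0, 435.81397224263594, 198.19746095328765], [0.0, 0.0, 1.0]] [-0.162  0.966  0.622] [[-0.661, -0.75, -0.016], [-0.401, 0.371, -0.837], [0.634, -0.547, -0.546]]
top [[393.45862757411055, 0.0, 257.45773388221437], [0.0, 393.45862757411055, 192.37301550842483], [0.0, 0.0, 1.0]] [0.288 0.438 0.926] [[0.007, -1.0, -0.001], [-0.985, -0.006, -0.17], [0.17, 0.002, -0.986]]
{'time': 0.1, 'joint_positions': array([ 5.92849960e+01,  1.66855831e+01, -8.82535375e+00,  6.45549571e+01,
       -7.42308533e-04,  8.20187656e+01]), 'joint_velocities': array([-0.05169126, -0.05578921,  0.12086434, -0.06087559, -0.00703669,
       -0.02085368]), 'effort': array([ 3.25396395e-03, -5.37977242e+01,  3.31918073e+01,  9.29370057e-03,
       -3.94234371e-05,  4.25860298e-05]), 'tcp_pos': array([0.2027889 , 0.4840542 , 0.40419974]), 'eef_rot': array([-1.79934641e+02, -8.41417753e-03,  1.57266226e+02]), 'contact_force': array([ 0.4964638 , -0.12626558,  0.21718441]), 'moment': array([-0.02732571,  0.01278212,  0.01393657]), 'gripper_force': 0.0, 'width': 0.08545842118508533}
```

View pics/scene0.png

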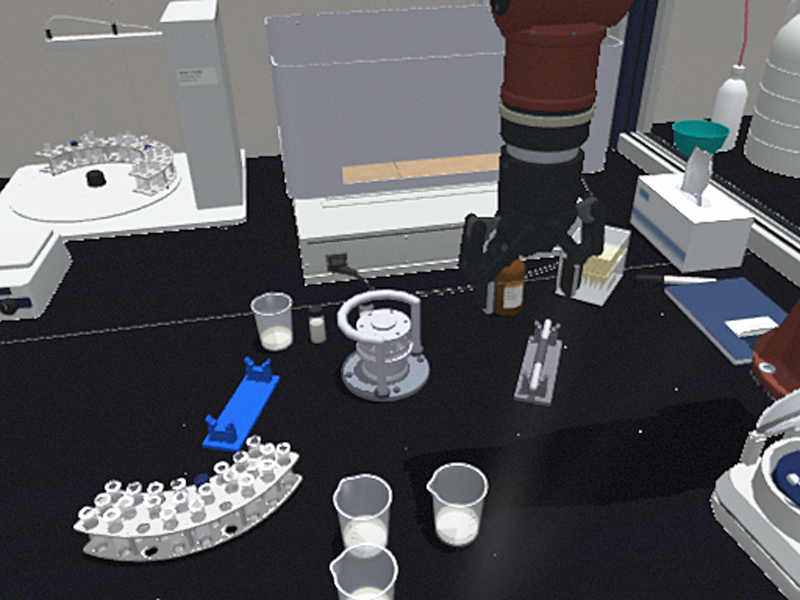

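View pics/top0.png

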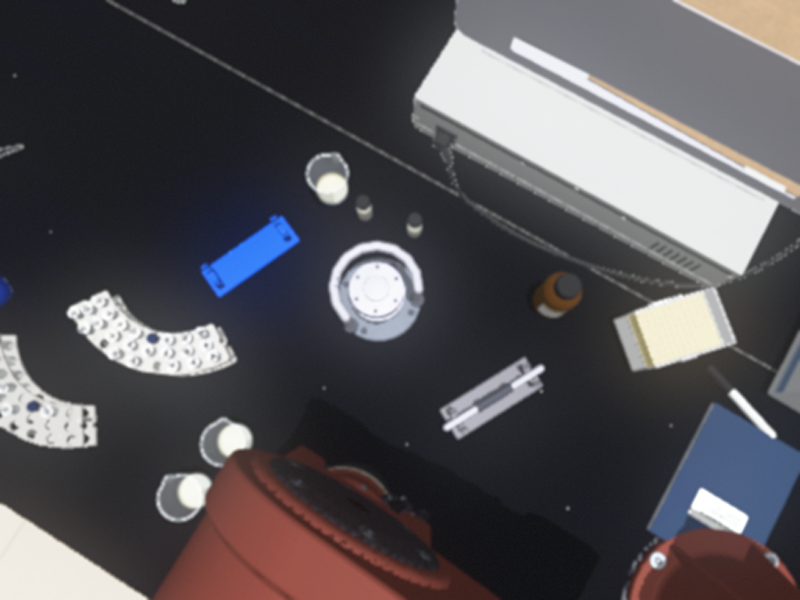

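The scene view shows the vessel at (385,345), a grey rest with the bar at (542,360), and a blue rest-shaped thing at (240,405). In the top view they are at (376,290), (495,398) and (250,257). The grey rest holding the bar fits the description; the blue one is a decoy. I'll confirm with a crop and measure.

```bash
cat > h.py <<'E'
import numpy as np,cv2
def load(n): return dict(np.load(n))
def xyz(c):
    K=c["intrinsics"];h,w=c["depth"].shape;u,v=np.meshgrid(np.arange(w),np.arange(h))
    d=c["depth"];P=np.stack([(u-K[0,2])/K[0,0]*d,(v-K[1,2])/K[1,1]*d,d],-1)
    return (P-c["t"])@c["R"]
def ray(c,u,v,z):
    K=c["intrinsics"];d=c["R"].T@np.array([(u-K[0,2])/K[0,0],(v-K[1,2])/K[1,1],1]);o=-c["R"].T@c["t"]
    return o+d*(z-o[2])/d[2]
E
python3 - <<'E'
from h import *
c=load("top0.npz");im=c["img"][:,:,::-1]
a=cv2.resize(im[145:235,195:285],(500,500),interpolation=cv2.INTER_CUBIC);
b=cv2.resize(im[220:290,275:355],(300,262),interpolation=cv2.INTER_CUBIC)
o=np.zeros((500,800,3),np.uint8);o[:,:500]=a;o[:262,500:]=b
cv2.imwrite("pics/crop1.png",o)
P=xyz(c)
sub=P[145:235,195:285].reshape(-1,3)
print(np.histogram(sub[:,2],bins=np.arange(-.01,.13,.004)))
m=(P[...,2]>.036)&(np.indices(c["depth"].shape)[0]>215)&(np.indices(c["depth"].shape)[0]<290)&(np.indices(c["depth"].shape)[1]>270)&(np.indices(c["depth"].shape)[1]<360)
g=c["img"].astype(int);hi=m&(g.min(-1)>150)
for mm in(m,hi):
    q=P[mm];print(mm.sum(),q.mean(0),q[:,2].max()); vx,vy,x0,y0=cv2.fitLine(q[:,:2].astype(np.float32),cv2.DIST_HUBER,0,.01,.01).ravel();s=(q[:,:2]-[x0,y0])@[vx,vy];print(np.degrees(np.arctan2(vy,vx)),x0,y0,s.min(),s.max(),np.array([x0,y0])+np.array([vx,vy])*(s.min()+s.max())/2)
E
```

```text
(array([   2,  823, 3969,  414,  542,  394,   71,   17,   10,    6,    7,
          7,   14,   14,   27,   49,   10,   14,   18,   11,   11,    7,
          9,  158,  556,  173,   60,   83,  406,  176,    1,    0,    0,
          0]), array([-0.01 , -0.006, -0.002,  0.002,  0.006,  0.01 ,  0.014,  0.018,
        0.022,  0.026,  0.03 ,  0.034,  0.038,  0.042,  0.046,  0.05 ,
        0.054,  0.058,  0.062,  0.066,  0.07 ,  0.074,  0.078,  0.082,
        0.086,  0.09 ,  0.094,  0.098,  0.102,  0.106,  0.11 ,  0.114,
        0.118,  0.122,  0.126]))
342 [0.30037165 0.31509341 0.08263389] 0.9255577239011785
-59.090244 0.30426335 0.304988 -0.12240977384781963 0.07758905297949362 [0.29275144 0.32421558]
131 [0.29784268 0.31333764 0.04458153] 0.9255577239011785
-58.529785 0.3068432 0.2977461 -0.12939889358450504 0.07009194611195554 [0.29136244 0.32303789]
```

View pics/crop1.png

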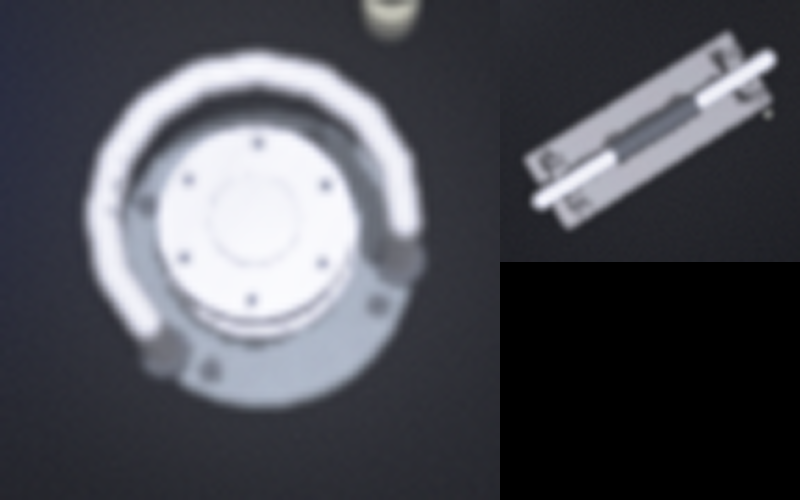

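The crop confirms the grey rest with the white bar and dark sleeve (bar ends at crop (540,200) and (768,60)). It also shows the cap's six dots and the guard's open side facing lower right. Next, precise measurement in both views.

```bash
cat > meas.py <<'E'
from h import *
def dots(c,box,k=6):
    "dark blobs on the cap, subpixel"
    x0,y0,x1,y1=box;g=cv2.cvtColor(c["img"],cv2.COLOR_RGB2GRAY)[y0:y1,x0:x1]
    g=cv2.resize(g,None,fx=6,fy=6,interpolation=cv2.INTER_CUBIC)
    bh=cv2.morphologyEx(g,cv2.MORPH_BLACKHAT,cv2.getStructuringElement(cv2.MORPH_ELLIPSE,(31,31)))
    n,l,s,ce=cv2.connectedComponentsWithStats((bh>45).astype(np.uint8))
    return [((ce[i]+.5)/6-.5+[x0,y0],s[i,4]) for i in range(1,n) if s[i,4]>60]
if __name__=="__main__":
    T=load("top0.npz");S=load("scene0.npz")
    P=xyz(T)
    for d,a in dots(T,(222,165,262,208)): 
        u,v=d; print("dot",np.round(d,2),a,np.round(ray(T,u,v,.088),4), P[int(round(v)),int(round(u)),2].round(4))
    print("scene dots");
    for d,a in dots(S,(225,195,267,225)): print(np.round(d,2),a,np.round(ray(S,*d,.088),4))
    # cap top depth near centre and rim
    for n,c,(cu,cv_) in(("T",T,(241,185)),("S",S,(246,206))):
        X=xyz(c);q=X[cv_-12:cv_+12,cu-12:cu+12].reshape(-1,3);print(n,np.histogram(q[:,2],bins=np.arange(.08,.1,.001)))
    for n,c,box in(("T",T,(278,228,352,282)),("S",S,(325,198,365,258))):
        x0,y0,x1,y1=box;g=c["img"][y0:y1,x0:x1].min(-1)
        m=(g>195).astype(np.uint8);k,l,s,ce=cv2.connectedComponentsWithStats(m)
        for i in range(1,k):
            if s[i,4]>15:
                ys,xs=np.nonzero(l==i);print(n,s[i],(ce[i]+[x0,y0]).round(2))
                w=np.array([ray(c,u+x0,v+y0,.036)[:2] for u,v in zip(xs,ys)],np.float32)
                vx,vy,px,py=cv2.fitLine(w,cv2.DIST_L2,0,.01,.01).ravel();t=(w-[px,py])@[vx,vy]
                print("  ang",np.degrees(np.arctan2(vy,vx)),"c",px,py,"ends",[px+vx*t.min(),py+vy*t.min()],[px+vx*t.max(),py+vy*t.max()])
E
python3 meas.py
```

```text
dot [240.28 165.1 ] 203 [0.4921 0.4772 0.088 ] 0.0077
dot [224.4  169.31] 737 [0.4825 0.5117 0.088 ] -0.0002
dot [253.11 177.91] 66 [0.4637 0.4489 0.088 ] 0.0869
dot [222.15 183.75] 401 [0.4504 0.5159 0.088 ] 0.0103
dot [260.76 187.69] 387 [0.4422 0.4322 0.088 ] 0.0118
dot [240.74 206.28] 79 [0.4014 0.4749 0.088 ] 0.0088
scene dots
[231.39 195.18] 341 [0.5077 0.4678 0.088 ]
[246.14 195.63] 315 [0.4835 0.4444 0.088 ]
[239.25 196.97] 116 [0.4898 0.4594 0.088 ]
[250.2  199.43] 143 [0.4653 0.4479 0.088 ]
[261.64 201.56] 280 [0.4416 0.4349 0.088 ]
[236.31 200.97] 133 [0.4816 0.4746 0.088 ]
[259.16 205.36] 185 [0.4341 0.4488 0.088 ]
[244.81 209.36] 1406 [0.4436 0.4818 0.088 ]
[227.08 209.58] 337 [0.4689 0.5105 0.088 ]
[231.01 208.31] 153 [0.467  0.5012 0.088 ]
[254.1  213.06] 180 [0.4195 0.4762 0.088 ]
[228.18 217.97] 137 [0.4429 0.5279 0.088 ]
[258.98 222.99] 304 [0.3858 0.4921 0.088 ]
T (array([  0,   0,   0,   8,  14,  51,  78, 106,  70,  32,  17,  30,  64,
        48,  33,  16,   4,   1,   0,   0]), array([0.08 , 0.081, 0.082, 0.083, 0.084, 0.085, 0.086, 0.087, 0.088,
       0.089, 0.0
[... 380 characters left out ...]
 20 14 79] [336.9  241.15]
  ang -57.87286 c 0.33085546 0.26016325 ends [np.float32(0.31798607), np.float32(0.28065726)] [np.float32(0.34519356), np.float32(0.23733039)]
T [ 7 33 21 14 87] [294.92 267.46]
  ang -58.97893 c 0.27217385 0.35498685 ends [np.float32(0.25858146), np.float32(0.37758952)] [np.float32(0.28533417), np.float32(0.3331026)]
S [22  7  5 12 37] [349.27 210.41]
  ang -57.611263 c 0.33303854 0.25722703 ends [np.float32(0.32071888), np.float32(0.27664816)] [np.float32(0.3457064), np.float32(0.237257)]
S [15 34  6 16 49] [342.59 239.86]
  ang -58.462723 c 0.27299738 0.35459822 ends [np.float32(0.2596594), np.float32(0.37633204)] [np.float32(0.28767022), np.float32(0.33068925)]
```

```bash
cat > cap.py <<'E'
from h import *
def fitcap(c,z,cen0,show=True,thr=12):
    """dots: local dark minima near a 31 mm circle about cen0 at height z -> centre, phase (mod 60)"""
    g=cv2.cvtColor(c["img"],cv2.COLOR_RGB2GRAY)
    # rectify cap-top plane: 0.25 mm/px
    s=.00025;N=400;ctr=np.array(cen0)
    K,R,t=c["intrinsics"],c["R"],c["t"]
    A=np.array([[s,0,ctr[0]-N/2*s],[0,s,ctr[1]-N/2*s],[0,0,z],[0,0,1]])
    H=K@np.c_[R,t]@A
    w=cv2.warpPerspective(g,H,(N,N),flags=cv2.INTER_CUBIC|cv2.WARP_INVERSE_MAP)
    bh=cv2.morphologyEx(w,cv2.MORPH_BLACKHAT,cv2.getStructuringElement(cv2.MORPH_ELLIPSE,(45,45)))
    yy,xx=np.indices(w.shape);rr=np.hypot(xx-N/2,yy-N/2)*s
    m=((bh>thr)&(rr>.026)&(rr<.036)).astype(np.uint8)
    n,l,st,ce=cv2.connectedComponentsWithStats(m)
    pts=[]
    for i in range(1,n):
        if 150<st[i,4]<2500:
            wt=bh*(l==i);p=np.array([(xx*wt).sum(),(yy*wt).sum()])/wt.sum()*s+ctr-N/2*s;pts.append((*p,st[i,4]))
    return np.array(pts),w
if __name__=="__main__":
    import sys
    for n,c in(("T",load("top0.npz")),("S",load("scene0.npz"))):
        cen=np.array([.4483,.4748])
        for _ in range(3):
            p,w=fitcap(c,.0875,cen)
            A=np.c_[2*p[:,:2],np.ones(len(p))];sol=np.linalg.lstsq(A,(p[:,:2]**2).sum(1),rcond=None)[0]
            cen=sol[:2]
        d=p[:,:2]-cen
        print(n,cen.round(4),(np.hypot(*d.T)*1e3).round(1),np.degrees(np.arctan2(d[:,1],d[:,0])).round(1))
        cv2.imwrite(f"rect{n}.png",w)
    T=load("top0.npz")
    for u,v in((195+165/5.556,145+355/5.556),(195+403/5.556,145+258/5.556)):
        q=ray(T,u,v,.106)[:2];d=q-[.4483,.4748];print("post",q,np.hypot(*d),np.degrees(np.arctan2(d[1],d[0])))
    q=xyz(T)
    m=(q[...,2]>.1)&(q[...,2]<.113)&(np.hypot(q[...,0]-.448,q[...,1]-.475)<.075)
    A=q[m][:,:2];B=np.c_[2*A,np.ones(len(A))];s=np.linalg.lstsq(B,(A**2).sum(1),rcond=None)[0];print("rail centre",s[:2],np.sqrt(s[2]+s[0]**2+s[1]**2))
    a=np.degrees(np.arctan2(A[:,1]-s[1],A[:,0]-s[0]));print(np.sort(a)[[0,5,-6,-1]])
    h=np.sort(a%360);i=np.argmax(np.diff(h));print("gap",h[i],h[i+1])
E
python3 cap.py
```

```text
T [0.4493 0.4762] [31.  30.9 31.  31.  30.9 31. ] [ -61.9 -121.7   -1.3  178.2   58.   117.9]
S [0.4506 0.4747] [31.2 30.7 31.7 30.6 33.9 31.  28.3] [ -60.8 -121.2   -1.1  178.3  139.2   56.8  114.7]
post [0.39315565 0.50772345] 0.06422501684731957 149.161059245737
post [0.43093667 0.41791955] 0.05947159280410723 -106.97533394077713
rail centre [0.44851568 0.4760026 ] 0.05724556150447834
[-97.51639141 -95.80521732 138.75563141 140.86715193]
gap 140.86715193029815 262.4836085892616
```

```bash
cat > go.py <<'E'
"go.py x y z yaw : total shift in present tool axes (m) and turn (rad) to reach that TCP pose; also torque about cap axis"
import sys,numpy as np
from scipy.spatial.transform import Rotation as Ro
from bench import r
AX=np.array([.4493,.476]);s=r.observe();R=Ro.from_euler("xyz",s["eef_rot"],degrees=True)
p=s["tcp_pos"];d=p[:2]-AX;F=s["contact_force"];M=s["moment"]
print("t",s["time"],"p",p.round(4),"rot",s["eef_rot"].round(2),"w",round(s["width"],4),"r",np.hypot(*d).round(4),"ang",(np.degrees(np.arctan2(d[1],d[0]))%360).round(2),"F",F.round(2),"M",M.round(3),"Taxis",(M[2]+d[0]*F[1]-d[1]*F[0]).round(3),"j6",s["joint_positions"][5].round(1))
if len(sys.argv)>4:
    x,y,z,w=map(float,sys.argv[1:5])
    print("slide",R.inv().apply(np.array([x,y,z])-p).round(4),"yaw",np.radians((s["eef_rot"][2]-w+180)%360-180).round(4))
def polar(): pass
E
python3 -m handwheel '{"slide":[[-0.02,-0.0156,0.0125],[-0.02,-0.0156,0.0125],[-0.02,-0.0156,0.0125],[-0.02,-0.0156,0.0125],[-0.02,-0.0156,0.0125],[-0.02,-0.0156,0.0125],[-0.02,-0.0156,0.0125],[-0.02,-0.0156,0.0125],[0,0,0],[0,0,0],[0,0,0],[0,0,0],[0,0,0],[0,0,0]],"yaw":[0,0,0,0,0,0,0,0,0.124,0.124,0.124,0.124,0.124,0]}' 1
python3 go.py 0.302 0.308 0.189 121.7
```

```text
time: 1.5
tcp_pos: [0.3021, 0.3072, 0.3045]
eef_rot: [-180.0, 0.0, 121.6]
contact_force: [-0.2, 0.9, -0.2]
width: 0.0852
gripper_force: 0.0
t 1.5 p [0.3021 0.3072 0.3045] rot [-179.97    0.    121.63] w 0.0852 r 0.2239 ang 228.92 F [-0.16  0.85 -0.18] M [-0.032  0.003  0.06 ] Taxis -0.093 j6 94.1
slide [0.0008 0.0004 0.1155] yaw -0.0011
```

```bash
python3 -m handwheel '{"slide":[[0.0008,0.0004,0.02],[0,0,0.02],[0,0,0.02],[0,0,0.02],[0,0,0.02],[0,0,0.0155],[0,0,0],[0,0,0]],"yaw":[0,0,0,0,0,0,0,0]}' 1
python3 -m handwheel '{"slide":[[0,0,0],[0,0,0],[0,0,0],[0,0,0],[0,0,0],[0,0,0],[0,0,0],[0,0,0],[0,0,0],[0,0,0]],"yaw":[0,0,0,0,0,0,0,0,0,0]}' 0
python3 go.py
```

```text
time: 2.3
tcp_pos: [0.3021, 0.3081, 0.1893]
eef_rot: [-180.0, 0.0, 121.9]
contact_force: [0.1, 0.7, 1.0]
width: 0.0856
gripper_force: 0.0
time: 3.3
tcp_pos: [0.3022, 0.3082, 0.1895]
eef_rot: [180.0, -0.0, 121.7]
contact_force: [-0.4, -0.5, 4.8]
width: 0.0124
gripper_force: 59.0
t 3.3 p [0.3022 0.3082 0.1895] rot [179.98  -0.   121.75] w 0.0124 r 0.2231 ang 228.76 F [-0.42 -0.51  4.76] M [-0.129  0.227  0.022] Taxis 0.028 j6 94.1
```

```bash
python3 -m handwheel '{"slide":[[0,0,-0.01],[0,0,-0.015],[0,0,-0.02],[0,0,-0.02],[0,0,-0.02],[0,0,-0.015],[0,0,0],[0,0,0]],"yaw":[0,0,0,0,0,0,0,0]}'
python3 - <<'E'
import numpy as np;a=np.radians(238.2);print(np.array([.4493,.476])+.15*np.array([np.cos(a),np.sin(a)]))
E
python3 go.py 0.3703 0.3485 0.29 238.2
```

```text
time: 4.1
tcp_pos: [0.3021, 0.3081, 0.2893]
eef_rot: [180.0, -0.0, 121.7]
contact_force: [1.1, 0.2, -0.8]
width: 0.0127
gripper_force: 58.6
[0.37025663 0.3485161 ]
t 4.1 p [0.3021 0.3081 0.2893] rot [179.97  -0.   121.75] w 0.0127 r 0.2233 ang 228.75 F [ 1.15  0.18 -0.78] M [0.019 0.059 0.021] Taxis 0.187 j6 94.1
slide [-0.0016  0.0793 -0.0007] yaw -2.0325
```

```bash
python3 -m handwheel '{"slide":[[0,0.02,0],[0,0.02,0],[0,0.02,0],[-0.0016,0.019,0],[0,0,0],[0,0,0],[0,0,0],[0,0,0],[0,0,0],[0,0,0],[0,0,0],[0,0,0],[0,0,0],[0,0,0],[0,0,0],[0,0,0],[0,0,0],[0,0,0],[0,0,0]],"yaw":[0,0,0,0,-0.145,-0.145,-0.145,-0.145,-0.145,-0.145,-0.145,-0.145,-0.145,-0.145,-0.145,-0.145,-0.145,-0.1475,0]}'
python3 go.py 0.3703 0.3485 0.229 238.2
python3 - <<'E'
from bench import r
import cv2,numpy as np
for n in("scene","top"):
    c=r.camera(n); np.savez(f"{n}1.npz",**c)
a=np.load("scene1.npz")["img"][130:270,180:380,::-1]
b=np.load("top1.npz")["img"][145:285,195:345,::-1]
cv2.imwrite("pics/c2.png",np.hstack([cv2.resize(a,(420,300),interpolation=2),cv2.resize(b,(320,300),interpolation=2)]))
E
```

```text
time: 6.0
tcp_pos: [0.3698, 0.3481, 0.2881]
eef_rot: [180.0, -0.1, -121.7]
contact_force: [0.7, 1.0, -1.5]
width: 0.013
gripper_force: 58.7
t 6.0 p [0.3698 0.3481 0.2881] rot [ 1.7995e+02 -1.1000e-01 -1.2168e+02] w 0.013 r 0.1506 ang 238.14 F [ 0.67  1.04 -1.5 ] M [-0.042 -0.017 -0.008] Taxis -0.006 j6 -23.3
slide [-0.0007 -0.0003  0.0591] yaw 0.0022
```

View pics/c2.png

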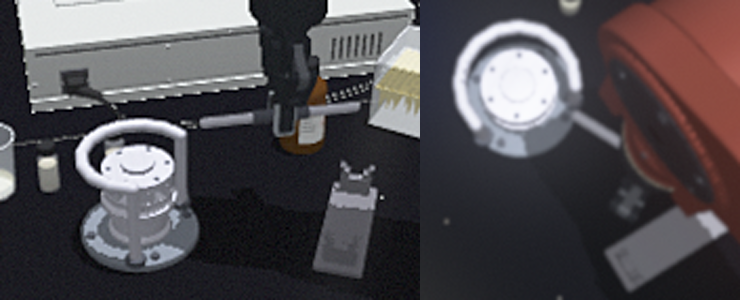

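The bar is held level at (280,115), its tip aimed at the cap at (140,165); the rest is empty. I'll lower it to hole height and measure.

```bash
python3 -m handwheel '{"slide":[[0,0,0.02],[0,0,0.02],[0,0,0.012],[0,0,0.007],[0,0,0],[0,0,0]],"yaw":[0,0,0,0,0,0]}'
cat > bar.py <<'E'
"visible inner bar by depth: points near the tool's radial line"
from h import *
from bench import r
import sys
s=r.observe();w=np.radians(s["eef_rot"][2]);p=s["tcp_pos"];e=np.array([np.cos(w),np.sin(w)]);n=np.array([-e[1],e[0]])
for nm in("top","scene"):
    c=r.camera(nm);np.savez(f"{nm}2.npz",**c);P=xyz(c)
    d=P[...,:2]-p[:2];a=d@e;b=d@n;z=P[...,2]
    m=(a<-.032)&(a>-.095)&(abs(b)<.012)&(abs(z-(p[2]-.1565))<.012)
    if m.sum()<5: print(nm,"few");continue
    q=np.c_[a[m],b[m],z[m]-(p[2]-.1565)]
    fb=np.polyfit(q[:,0],q[:,1],1);fz=np.polyfit(q[:,0],q[:,2],1)
    print(nm,m.sum(),"inner end",q[:,0].min().round(4),"side at -.04,-.08",np.polyval(fb,[-.04,-.08]).round(4),"z at",np.polyval(fz,[-.04,-.08]).round(4),"maxz",np.percentile(q[:,2],95).round(4))
E
python3 bar.py; python3 go.py 0.3703 0.3485 0.229 238.2
```

```text
time: 6.7
tcp_pos: [0.3704, 0.3485, 0.2306]
eef_rot: [-180.0, 0.0, -121.8]
contact_force: [-1.0, 1.2, -0.3]
width: 0.0127
gripper_force: 58.7
top 107 inner end -0.0852 side at -.04,-.08 [-0.0023 -0.0019] z at [0.0032 0.0035] maxz 0.0058
scene 113 inner end -0.0865 side at -.04,-.08 [-0.0036 -0.0037] z at [0.0023 0.0028] maxz 0.0062
t 6.8 p [0.3705 0.3486 0.2309] rot [-1.7997e+02  6.0000e-02 -1.2182e+02] w 0.0129 r 0.1498 ang 238.26 F [ 0.24  0.19 -1.86] M [-0.023 -0.026  0.037] Taxis 0.054 j6 -23.2
slide [0.0002 0.0001 0.0019] yaw -0.0004
```

```bash
python3 -m handwheel '{"slide":[[0,-0.0017,0.0018],[-0.01,0,0],[-0.01,0,0],[-0.006,0,0],[-0.005,0,0],[-0.004,0,0],[0,0,0]],"yaw":[0,0,0,0,0,0,0]}'
python3 go.py
```

```text
time: 7.5
tcp_pos: [0.3903, 0.3776, 0.2283]
eef_rot: [-180.0, 0.0, -121.8]
contact_force: [0.2, 0.1, -1.2]
width: 0.0127
gripper_force: 58.7
t 7.5 p [0.3903 0.3776 0.2283] rot [-1.8000e+02  1.0000e-02 -1.2179e+02] w 0.0127 r 0.1147 ang 239.04 F [ 0.22  0.09 -1.21] M [-0.002  0.093  0.022] Taxis 0.038 j6 -21.9
```

```bash
python3 -m handwheel '{"slide":[[-0.004,0,0],[-0.004,0,0],[-0.004,0,0],[0,0,0]],"yaw":[0,0,0,0]}'
python3 go.py; python3 bar.py
```

```text
time: 7.9
tcp_pos: [0.3967, 0.3879, 0.2284]
eef_rot: [180.0, 0.0, -121.8]
contact_force: [-0.2, 0.6, -0.9]
width: 0.0127
gripper_force: 58.7
t 7.9 p [0.3967 0.3879 0.2284] rot [ 1.8000e+02  3.0000e-02 -1.2179e+02] w 0.0127 r 0.1026 ang 239.14 F [-0.24  0.55 -0.89] M [0.143 0.076 0.047] Taxis -0.004 j6 -21.4
top 51 inner end -0.0664 side at -.04,-.08 [-0.0029 -0.002 ] z at [0.004  0.0009] maxz 0.0059
scene 72 inner end -0.0675 side at -.04,-.08 [-0.0036 -0.007 ] z at [0.0027 0.0017] maxz 0.0063
```

```bash
sed -i 's/AX=np.array(\[.4493,.476\])/AX=np.array([.4506,.4752])/' go.py
python3 -m handwheel '{"slide":[[-0.00013,0.00513,0.0001],[-0.00013,0.00513,0.0001],[-0.00013,0.00513,0.0001],[-0.00013,0.00513,0.0001],[-0.00013,0.00513,0.0001],[-0.00013,0.00513,0.0001]],"yaw":[0.05,0.05,0.05,0.05,0.05,0.05]}'
python3 go.py
python3 -m handwheel '{"slide":[[0,0,0],[0,0,0]],"yaw":[0,0]}'
python3 go.py
```

```text
time: 8.6
tcp_pos: [0.3733, 0.4065, 0.2278]
eef_rot: [-179.9, -0.0, -139.2]
contact_force: [2.0, -5.0, -0.4]
width: 0.013
gripper_force: 59.1
t 8.6 p [0.3733 0.4065 0.2278] rot [-1.7985e+02 -3.0000e-02 -1.3920e+02] w 0.013 r 0.1034 ang 221.6 F [ 1.98 -5.01 -0.37] M [-1.015 -0.625 -0.365] Taxis 0.159 j6 -0.9
time: 8.8
tcp_pos: [0.3732, 0.4066, 0.2278]
eef_rot: [-179.9, -0.0, -139.0]
contact_force: [1.6, -4.8, -0.3]
width: 0.0129
gripper_force: 59.0
t 8.8 p [0.3732 0.4066 0.2278] rot [-1.7990e+02 -4.0000e-02 -1.3898e+02] w 0.0129 r 0.1034 ang 221.55 F [ 1.64 -4.84 -0.28] M [-0.867 -0.597 -0.354] Taxis 0.133 j6 -1.1
```

```bash

python3 -m handwheel '{"slide":[[-0.00013,0.00515,0.0001],[-0.00013,0.00515,0.0001],[-0.00013,0.00515,0.0001],[-0.00013,0.00515,0.0001],[-0.00013,0.00515,0.0001],[-0.00013,0.00515,0.0001],[-0.00013,0.00515,0.0001],[-0.00013,0.00515,0.0001],[-0.00013,0.00515,0.0001],[-0.00013,0.00515,0.0001]],"yaw":[0.05,0.05,0.05,0.05,0.05,0.05,0.05,0.05,0.05,0.05]}'
python3 go.py
```

```text
time: 9.8
tcp_pos: [0.3498, 0.4518, 0.2265]
eef_rot: [-179.9, -0.1, -167.7]
contact_force: [-0.5, -7.0, 0.2]
width: 0.0127
gripper_force: 59.2
t 9.8 p [0.3498 0.4518 0.2265] rot [-1.7985e+02 -9.0000e-02 -1.6774e+02] w 0.0127 r 0.1035 ang 193.04 F [-0.5  -6.96  0.18] M [-1.166 -0.073 -0.325] Taxis 0.364 j6 32.7
```

```bash

python3 -m handwheel '{"slide":[[-0.00013,0.00515,0.0001],[-0.00013,0.00515,0.0001],[-0.00013,0.00515,0.0001],[-0.00013,0.00515,0.0001],[-0.00013,0.00515,0.0001],[-0.00013,0.00515,0.0001],[-0.00013,0.00515,0.0001],[-0.00013,0.00515,0.0001],[-0.00013,0.00515,0.0001]],"yaw":[0.05,0.05,0.05,0.05,0.05,0.05,0.05,0.05,0.05]}'
python3 go.py
python3 -m handwheel '{"slide":[[0,0,0],[0,0,0]],"yaw":[0,0]}'
python3 go.py
cat > look.py <<'E'
from cap import *; from bench import r
import sys
z=float(sys.argv[1])
for n,cen in(("top",(.4493,.4762)),("scene",(.4506,.4747))):
    c=r.camera(n);np.savez(f"{n}3.npz",**c);p,w=fitcap(c,z,cen)
    d=p[:,:2]-np.array(cen);a=np.degrees(np.arctan2(d[:,1],d[:,0]));print(n,(np.hypot(*d.T)*1e3).round(1),a.round(1),"mod60",(a%60).round(1))
    X=xyz(c);ring=X[(np.hypot(X[...,0]-cen[0],X[...,1]-cen[1])<.034)&(np.hypot(X[...,0]-cen[0],X[...,1]-cen[1])>.021)&(X[...,2]>.078)&(X[...,2]<.093)];print("captop",np.median(ring[:,2]),len(ring))
E
python3 look.py .0855
```

```text
time: 10.7
tcp_pos: [0.3497, 0.4978, 0.2253]
eef_rot: [-179.8, -0.1, 166.5]
contact_force: [-3.0, -5.0, -0.6]
width: 0.0127
gripper_force: 59.2
t 10.7 p [0.3497 0.4978 0.2253] rot [-1.7979e+02 -1.1000e-01  1.6651e+02] w 0.0127 r 0.1034 ang 167.38 F [-2.97 -4.95 -0.62] M [-1.023  0.622 -0.367] Taxis 0.2 j6 61.5
time: 10.9
tcp_pos: [0.3498, 0.4979, 0.2253]
eef_rot: [-179.8, -0.1, 166.7]
contact_force: [-4.0, -4.0, 0.7]
width: 0.0131
gripper_force: 59.1
t 10.9 p [0.3498 0.4979 0.2253] rot [-1.7984e+02 -1.0000e-01  1.6666e+02] w 0.0131 r 0.1033 ang 167.3 F [-3.99 -3.99  0.71] M [-0.813  0.601 -0.25 ] Taxis 0.242 j6 61.4
top [30.] [69.4] mod60 [9.4]
captop nan 0
scene [30.9 31.4 30.3 30.2 32.  30.6 34.8] [ -65.7   -5.  -178.1  158.8   53.7  111.5   78.4] mod60 [54.3 55.   1.9 38.8 53.7 51.5 18.4]
captop 0.08597568917476708 110
  return _methods._mean(a, axis=axis, dtype=dtype,
  ret = ret.dtype.type(ret / rcount)
```

```bash

python3 -m handwheel '{"slide":[[-0.0001,-0.0044,0],[-0.0001,-0.0044,0],[-0.0001,-0.0044,0],[0,0,0],[0,0,0]],"yaw":[-0.043,-0.043,-0.043,0,0]}'
python3 go.py
```

```text
time: 11.5
tcp_pos: [0.3485, 0.4859, 0.226]
eef_rot: [180.0, 0.0, 173.9]
contact_force: [0.9, -0.4, -0.6]
width: 0.0125
gripper_force: 58.8
t 11.5 p [0.3485 0.4859 0.226 ] rot [179.98   0.   173.94] w 0.0125 r 0.1027 ang 174.03 F [ 0.86 -0.4  -0.58] M [0.002 0.007 0.065] Taxis 0.097 j6 53.4
```

Free of load; withdraw and look at the cap while nothing covers it.

```bash

python3 -m handwheel '{"slide":[[0.005,0,0],[0.01,0,0],[0.015,0,0],[0.017,0,0],[0,0,0]],"yaw":[0,0,0,0,0]}'
python3 go.py
python3 look.py .0857 2>/dev/null
python3 - <<'E'
import numpy as np,cv2
a=np.load("scene3.npz")["img"][150:270,190:350,::-1]
b=np.load("top3.npz")["img"][145:265,195:355,::-1]
cv2.imwrite("pics/c3.png",np.hstack([cv2.resize(x,(400,300),interpolation=2) for x in(a,b)]))
E
```

```text
time: 12.0
tcp_pos: [0.2986, 0.4909, 0.2258]
eef_rot: [-179.9, -0.1, 174.1]
contact_force: [0.1, -0.3, -1.8]
width: 0.0128
gripper_force: 58.8
t 12.0 p [0.2986 0.4909 0.2258] rot [-1.7994e+02 -8.0000e-02  1.7410e+02] w 0.0128 r 0.1528 ang 174.12 F [ 0.1  -0.34 -1.77] M [-0.041 -0.025 -0.006] Taxis 0.044 j6 57.3
top [30.8 31.  30.5 31.  30.9 31. ] [ -65.1 -125.7   -5.6  174.3   54.5  114.3] mod60 [54.9 54.3 54.4 54.3 54.5 54.3]
captop 0.08516379578055813 464
scene [30.5 30.3 31.3 30.8 32.1 32. ] [ -64.7 -124.7   -4.8  174.1  138.5   54.2] mod60 [55.3 55.3 55.2 54.1 18.5 54.2]
captop 0.08596742066315752 245
```

View pics/c3.png

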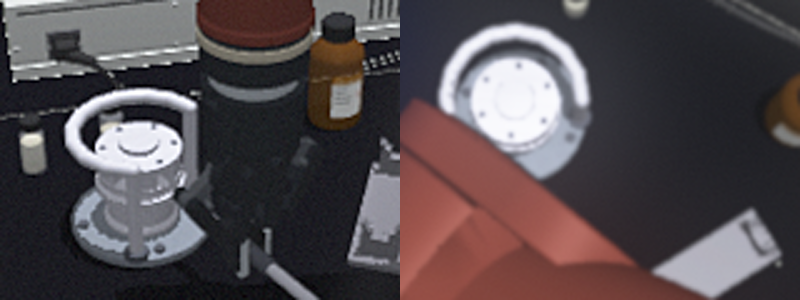

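The cap (top view (515,100)) has turned about 64° and the next hole is at 234.4°. The bar is clear of it. I'll swing the bar round to that hole.

```bash

python3 -m handwheel '{"slide":[[-0.00084,-0.016,0],[-0.00084,-0.016,0],[-0.00084,-0.016,0],[-0.00084,-0.016,0],[-0.00084,-0.016,0],[-0.00084,-0.016,0],[-0.00084,-0.016,0],[-0.00084,-0.016,0],[-0.00084,-0.016,0],[-0.00084,-0.016,0],[0,0,0],[0,0,0]],"yaw":[-0.105,-0.105,-0.105,-0.105,-0.105,-0.105,-0.105,-0.105,-0.105,-0.105,0,0]}'
python3 - <<'E'
import numpy as np;a=np.radians(234.4);print(np.array([.4506,.4752])+.15*np.array([np.cos(a),np.sin(a)]))
E
python3 go.py .3633 .3532 .2262 234.4; python3 bar.py
```

```text
time: 13.3
tcp_pos: [0.3642, 0.351, 0.226]
eef_rot: [180.0, 0.0, -126.1]
contact_force: [-0.6, 0.3, -1.0]
width: 0.0129
gripper_force: 58.9
[0.36328155 0.35323489]
t 13.3 p [0.3642 0.351  0.226 ] rot [ 1.7999e+02  2.0000e-02 -1.2607e+02] w 0.0129 r 0.1513 ang 235.19 F [-0.63  0.31 -1.04] M [0.023 0.047 0.017] Taxis -0.087 j6 -18.3
slide [-0.0013  0.002  -0.0002] yaw -0.0083
top 103 inner end -0.085 side at -.04,-.08 [-0.0021 -0.0019] z at [0.003  0.0035] maxz 0.0062
scene 113 inner end -0.0857 side at -.04,-.08 [-0.0047 -0.0041] z at [0.0025 0.0023] maxz 0.0059
```

```bash

python3 -m handwheel '{"slide":[[-0.001,0.002,-0.0002],[-0.01,0,0],[-0.01,0,0],[-0.006,0,0],[-0.005,0,0],[-0.004,0,0],[0,0,0]],"yaw":[-0.008,0,0,0,0,0,0]}'
python3 go.py
python3 -m handwheel '{"slide":[[-0.004,0,0],[-0.004,0,0],[-0.004,0,0],[0,0,0]],"yaw":[0,0,0,0]}'
python3 go.py
```

```text
time: 14.1
tcp_pos: [0.3835, 0.3819, 0.226]
eef_rot: [-180.0, 0.0, -125.4]
contact_force: [-0.9, 0.9, -1.1]
width: 0.0128
gripper_force: 58.9
t 14.1 p [0.3835 0.3819 0.226 ] rot [-1.8000e+02  1.0000e-02 -1.2541e+02] w 0.0128 r 0.1149 ang 234.28 F [-0.87  0.85 -1.09] M [ 0.039  0.016 -0.05 ] Taxis -0.189 j6 -17.5
time: 14.5
tcp_pos: [0.3906, 0.3917, 0.2262]
eef_rot: [-180.0, 0.0, -125.4]
contact_force: [1.2, -0.2, -1.3]
width: 0.0129
gripper_force: 58.9
t 14.5 p [0.3906 0.3917 0.2262] rot [-1.7999e+02  4.0000e-02 -1.2541e+02] w 0.0129 r 0.1028 ang 234.3 F [ 1.19 -0.24 -1.28] M [ 0.043 -0.083 -0.031] Taxis 0.083 j6 -17.1
```

```bash
cat > tq.py <<'E'
"mean torque about the cap axis over a few readings"
import sys,numpy as np
from bench import r
AX=np.array([.4506,.4752]);L=[]
for i in range(int(sys.argv[1])):
    r.camera("top");s=r.observe();d=s["tcp_pos"][:2]-AX;F=s["contact_force"];M=s["moment"];L.append([M[2]+d[0]*F[1]-d[1]*F[0],*F,*M])
L=np.array(L);print("t",s["time"],"yaw",(s["eef_rot"][2]%360).round(2),"r",np.hypot(*d).round(4),"z",s["tcp_pos"][2].round(4),"T",L[:,0].mean().round(3),"+-",(L[:,0].std()/len(L)**.5).round(3),L.mean(0)[1:].round(2))
E
python3 tq.py 6
python3 -m handwheel '{"slide":[[-0.00013,0.00515,0.0001],[-0.00013,0.00515,0.0001],[-0.00013,0.00515,0.0001],[-0.00013,0.00515,0.0001],[-0.00013,0.00515,0.0001],[-0.00013,0.00515,0.0001],[-0.00013,0.00515,0.0001],[-0.00013,0.00515,0.0001],[-0.00013,0.00515,0.0001],[-0.00013,0.00515,0.0001]],"yaw":[0.05,0.05,0.05,0.05,0.05,0.05,0.05,0.05,0.05,0.05]}'
python3 tq.py 6
```

```text
t 14.8 yaw 234.58 r 0.1035 z 0.2261 T -0.02 +- 0.021 [-0.05 -0.31 -0.82 -0.03 -0.04 -0.04]
time: 15.8
tcp_pos: [0.3573, 0.4294, 0.225]
eef_rot: [-179.9, -0.0, -154.3]
contact_force: [2.1, -5.2, -0.5]
width: 0.0129
gripper_force: 59.2
t 16.1 yaw 205.95 r 0.1038 z 0.225 T 0.171 +- 0.036 [ 2.12 -4.76  0.03 -0.98 -0.45 -0.37]
```

```bash

python3 -m handwheel '{"slide":[[-0.00005,0.0031,0.00006],[-0.00005,0.0031,0.00006],[-0.00005,0.0031,0.00006],[-0.00005,0.0031,0.00006]],"yaw":[0.03,0.03,0.03,0.03]}' >/dev/null
python3 tq.py 5
python3 -m handwheel '{"slide":[[-0.00005,0.0031,0.00006]],"yaw":[0.03]}' >/dev/null
python3 tq.py 4
python3 -m handwheel '{"slide":[[-0.00005,0.0031,0.00006]],"yaw":[0.03]}' >/dev/null
python3 tq.py 5
```

```text
t 16.75 yaw 199.1 r 0.1039 z 0.2247 T 0.191 +- 0.023 [ 1.46 -5.34 -0.49 -1.01 -0.36 -0.38]
t 17.05 yaw 197.39 r 0.1039 z 0.2246 T 0.227 +- 0.047 [ 1.41 -5.76  0.02 -1.08 -0.35 -0.39]
t 17.4 yaw 195.69 r 0.1039 z 0.2246 T 0.164 +- 0.027 [ 1.25 -5.18  0.07 -1.06 -0.28 -0.39]
```

```bash

python3 -m handwheel '{"slide":[[-0.00005,0.0031,0.00006]],"yaw":[0.03]}' >/dev/null
python3 tq.py 4
python3 -m handwheel '{"slide":[[-0.00005,0.0031,0.00006]],"yaw":[0.03]}' >/dev/null
python3 tq.py 4
```

```text
t 17.7 yaw 193.98 r 0.1039 z 0.2245 T 0.197 +- 0.036 [ 1.04 -5.81  0.57 -1.07 -0.29 -0.41]
t 18.0 yaw 192.27 r 0.1039 z 0.2244 T 0.207 +- 0.043 [ 0.77 -5.5  -0.27 -1.07 -0.24 -0.37]
```

```bash
python3 go.py
```

```text
t 18.0 p [0.3491 0.4529 0.2244] rot [-1.7992e+02 -4.0000e-02 -1.6773e+02] w 0.0129 r 0.1039 ang 192.4 F [ 1.49 -4.84 -0.48] M [-1.03  -0.247 -0.376] Taxis 0.149 j6 32.8
```

```bash

python3 -m handwheel '{"slide":[[-0.00005,0.0031,0.00006]],"yaw":[0.03]}' >/dev/null
python3 tq.py 4
python3 -m handwheel '{"slide":[[-0.00005,0.0031,0.00006]],"yaw":[0.03]}' >/dev/null
python3 tq.py 4
```

```text
t 18.3 yaw 190.56 r 0.1039 z 0.2243 T 0.171 +- 0.01 [ 0.53 -5.55  0.6  -1.12 -0.21 -0.41]
t 18.6 yaw 188.85 r 0.1039 z 0.2243 T 0.22 +- 0.028 [ 1.06 -5.69  0.1  -1.09 -0.17 -0.38]
```

```bash

python3 -m handwheel '{"slide":[[-0.00005,0.0031,0.00006]],"yaw":[0.03]}' >/dev/null
python3 tq.py 4
python3 -m handwheel '{"slide":[[-0.00005,0.0031,0.00006]],"yaw":[0.03]}' >/dev/null
python3 tq.py 4
```

```text
t 18.9 yaw 187.13 r 0.1039 z 0.2242 T 0.198 +- 0.031 [ 0.03 -5.81  0.48 -1.13 -0.15 -0.4 ]
t 19.2 yaw 185.41 r 0.104 z 0.2241 T 0.232 +- 0.023 [ 0.52 -7.01  0.75 -1.36 -0.17 -0.5 ]
```

```bash

python3 -m handwheel '{"slide":[[-0.00002,0.00155,0.00003]],"yaw":[0.015]}' >/dev/null
python3 tq.py 4
python3 -m handwheel '{"slide":[[-0.00002,0.00155,0.00003]],"yaw":[0.015]}' >/dev/null
python3 tq.py 5
```

```text
t 19.5 yaw 184.54 r 0.104 z 0.224 T 0.197 +- 0.024 [-0.26 -7.08  1.43 -1.5  -0.16 -0.53]
t 19.85 yaw 183.67 r 0.104 z 0.224 T 0.283 +- 0.01 [ 0.1  -8.36  0.81 -1.61 -0.17 -0.58]
```

```bash

python3 -m handwheel '{"slide":[[-0.00002,0.00155,0.00003]],"yaw":[0.015]}' >/dev/null
python3 tq.py 4
python3 -m handwheel '{"slide":[[-0.00002,0.00155,0.00003]],"yaw":[0.015]}' >/dev/null
python3 tq.py 5
```

```text
t 20.15 yaw 182.8 r 0.1041 z 0.2238 T 0.343 +- 0.026 [-0.13 -8.98  1.11 -1.75 -0.13 -0.59]
t 20.5 yaw 181.94 r 0.1041 z 0.2238 T 0.353 +- 0.026 [-0.05 -9.5   1.6  -1.91 -0.14 -0.64]
```

```bash

python3 -m handwheel '{"slide":[[-0.00005,0.0031,0.00002]],"yaw":[0.03]}' >/dev/null
python3 tq.py 4
python3 -m handwheel '{"slide":[[-0.00005,0.0031,0.00002]],"yaw":[0.03]}' >/dev/null
python3 tq.py 5; python3 go.py
```

```text
t 20.8 yaw 180.21 r 0.1041 z 0.2236 T 0.419 +- 0.026 [ -0.16 -10.89   1.56  -2.21  -0.14  -0.71]
t 21.15 yaw 178.48 r 0.1041 z 0.2235 T 0.425 +- 0.02 [ -0.44 -12.02   1.78  -2.43  -0.13  -0.83]
t 21.15 p [0.3465 0.4763 0.2235] rot [-1.7971e+02 -8.0000e-02  1.7848e+02] w 0.0131 r 0.1041 ang 179.4 F [ -0.34 -11.89   2.27] M [-2.389 -0.119 -0.864] Taxis 0.374 j6 48.4
```

```bash

python3 -m handwheel '{"slide":[[0,0.002,0]],"yaw":[0]}' >/dev/null
python3 tq.py 4
python3 -m handwheel '{"slide":[[0,0.002,0]],"yaw":[0]}' >/dev/null
python3 tq.py 5; python3 look.py .0843 2>/dev/null
```

```text
t 21.45 yaw 178.45 r 0.1042 z 0.2233 T 0.578 +- 0.034 [ -0.42 -14.84   1.66  -2.97  -0.19  -0.97]
t 21.8 yaw 178.41 r 0.1042 z 0.2231 T 0.611 +- 0.027 [  0.58 -17.05   1.76  -3.43  -0.26  -1.16]
top [30.9 30.9] [-113.4   39. ] mod60 [ 6.6 39. ]
captop nan 0
scene [32.9 29.6 30.8 30.2 31.4 31.7 29.3 32.4] [-115.2  -48.3 -158.7  163.9   10.5  136.   113.4   71.2] mod60 [ 4.8 11.7 21.3 43.9 10.5 16.  53.4 11.2]
captop 0.08443843016160286 185
```

```bash

python3 -m handwheel '{"slide":[[0,0.002,0]],"yaw":[0]}' >/dev/null
python3 tq.py 8
```

```text
t 22.4 yaw 178.38 r 0.1043 z 0.2229 T 0.701 +- 0.015 [  0.58 -19.45   2.35  -3.93  -0.35  -1.32]
```

```bash

python3 -m handwheel '{"slide":[[0,0.0012,0]],"yaw":[0]}' >/dev/null
python3 tq.py 10; python3 go.py
```

```text
t 23.0 yaw 178.36 r 0.1043 z 0.2227 T 0.749 +- 0.014 [  0.92 -20.98   2.41  -4.21  -0.39  -1.43]
t 23.0 p [0.3465 0.4816 0.2227] rot [-1.7942e+02 -1.2000e-01  1.7836e+02] w 0.0129 r 0.1043 ang 176.47 F [  0.99 -20.92   2.44] M [-4.216 -0.39  -1.401] Taxis 0.771 j6 48.9
```

```bash

python3 -m handwheel '{"slide":[[0,-0.003,0],[0,-0.003,0],[0,-0.003,0],[-0.0001,-0.003,0],[-0.0001,-0.003,0],[0,0,0]],"yaw":[-0.02,-0.02,-0.03,-0.03,-0.03,0]}' >/dev/null
python3 tq.py 4; python3 bar.py; python3 look.py .0843 2>/dev/null
```

```text
t 23.8 yaw 185.91 r 0.1036 z 0.2235 T 0.35 +- 0.047 [ -0.09 -12.19   1.34  -2.43  -0.18  -0.91]
top few
scene 54 inner end -0.0712 side at -.04,-.08 [ 0.0038 -0.0106] z at [ 0.0006 -0.0017] maxz 0.0091
```

```bash

python3 -m handwheel '{"slide":[[0,-0.003,0],[0,-0.003,0],[0,0,0]],"yaw":[-0.02,-0.02,0]}' >/dev/null
python3 tq.py 4
python3 -m handwheel '{"slide":[[0,-0.003,0],[0,-0.003,0],[0,0,0]],"yaw":[-0.02,-0.02,0]}' >/dev/null
python3 tq.py 4; python3 go.py; python3 - <<'E'
from bench import r
import cv2,numpy as np
c=r.camera("scene");np.savez("scene4.npz",**c);cv2.imwrite("pics/c4.png",cv2.resize(c["img"][150:270,190:350,::-1],(800,600),interpolation=2))
E
```

```text
t 24.45 yaw 188.26 r 0.1034 z 0.2238 T 0.193 +- 0.015 [-0.68 -7.45  0.51 -1.54  0.02 -0.56]
t 24.95 yaw 190.47 r 0.1029 z 0.2241 T 0.067 +- 0.031 [-0.93 -3.56 -1.06 -0.78  0.16 -0.28]
t 24.95 p [0.349  0.4585 0.2241] rot [-1.7998e+02 -3.0000e-02 -1.6953e+02] w 0.0128 r 0.1029 ang 189.34 F [-0.89 -3.15 -1.18] M [-0.814  0.11  -0.309] Taxis -0.004 j6 35.0
```

View pics/c4.png

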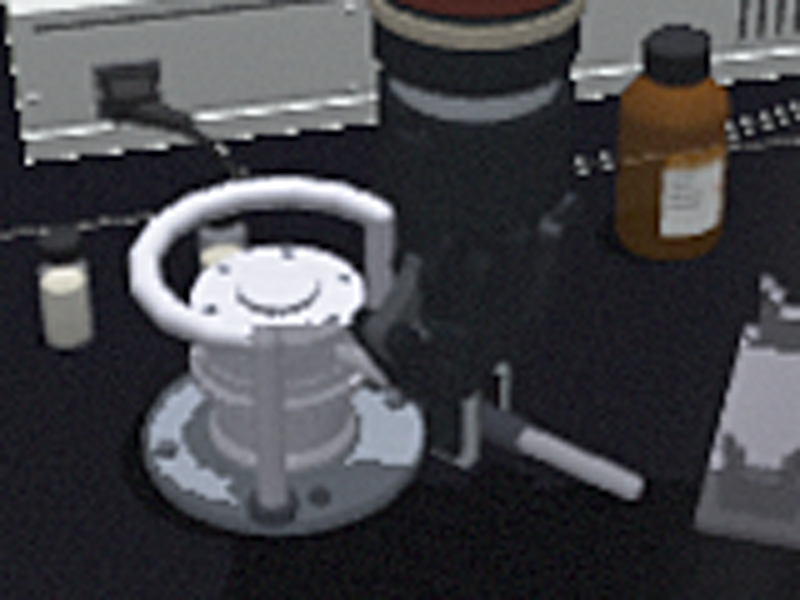

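The bar is still in the cap hole at (370,370) and nothing else has been disturbed. I'll unload the rest and withdraw.

```bash

python3 -m handwheel '{"slide":[[0,-0.003,0],[0,-0.001,0],[0,0,0]],"yaw":[-0.025,-0.01,0]}' >/dev/null
python3 tq.py 4
python3 -m handwheel '{"slide":[[0.004,0,0],[0.004,0,0],[0,0,0]],"yaw":[0,0,0]}' >/dev/null
python3 tq.py 3;python3 bar.py
```

```text
t 25.5 yaw 192.47 r 0.1025 z 0.2244 T 0.056 +- 0.012 [-0.24 -1.01 -1.7  -0.2   0.03 -0.04]
t 25.95 yaw 192.49 r 0.1107 z 0.2243 T -0.014 +- 0.048 [ 0.29  0.38 -1.98 -0.01  0.02  0.02]
top few
scene 111 inner end -0.0773 side at -.04,-.08 [-0.0049 -0.0023] z at [0.0025 0.0014] maxz 0.0098
```

```bash

python3 -m handwheel '{"slide":[[0.006,0,0],[0.012,0,0],[0.014,0,0],[0.012,0,0],[0,0,0],[0,0,-0.02],[0,0,-0.02],[0,0,-0.02],[0,0,0]],"yaw":[0,0,0,0,0,0,0,0,0]}'
python3 look.py .0842; python3 bar.py; python3 go.py .302 .308 .285 121.7
```

```text
time: 26.95
tcp_pos: [0.2999, 0.4444, 0.2866]
eef_rot: [179.8, 0.2, -167.5]
contact_force: [0.5, 0.1, -1.6]
width: 0.0129
gripper_force: 59.1
top [31.  30.8 31.  31.2] [-147.1   11.   131.5   71.3] mod60 [32.9 11.  11.5 11.3]
captop 0.08369196237249979 202
scene [30.5 30.5 30.9 31.7 31.5 31.5] [-109.9  -47.5 -169.2   11.   139.    71.1] mod60 [10.1 12.5 10.8 11.  19.  11.1]
captop 0.08449633406338533 237
top few
scene 108 inner end -0.0835 side at -.04,-.08 [-0.0039 -0.0031] z at [0.0019 0.0019] maxz 0.005
t 27.15 p [0.2989 0.4431 0.2832] rot [-1.7995e+02 -6.0000e-02 -1.6753e+02] w 0.0129 r 0.155 ang 191.94 F [-0.53  0.03 -2.58] M [ 0.011 -0.013 -0.003] Taxis -0.024 j6 35.7
slide [ 0.0262 -0.1326 -0.0016] yaw 1.2352
```

```bash

python3 -m handwheel '{"slide":[[0.0052,-0.0265,0],[0.0052,-0.0265,0],[0.0052,-0.0265,0],[0.0052,-0.0265,0],[0.0052,-0.0265,0],[0,0,0],[0,0,0],[0,0,0],[0,0,0],[0,0,0],[0,0,0],[0,0,0],[0,0,0],[0,0,0],[0,0,0],[0,0,0]],"yaw":[0,0,0,0,0,0.124,0.124,0.124,0.124,0.124,0.124,0.124,0.124,0.124,0.119,0]}'
python3 go.py 0.3022 0.3082 0.205 121.75; python3 bar.py
```

```text
time: 28.75
tcp_pos: [0.3021, 0.3082, 0.2834]
eef_rot: [-179.9, 0.0, 121.6]
contact_force: [0.5, -0.7, -0.8]
width: 0.0129
gripper_force: 59.2
t 28.75 p [0.3021 0.3082 0.2834] rot [-1.7991e+02  1.0000e-02  1.2162e+02] w 0.0129 r 0.2235 ang 228.36 F [ 0.51 -0.73 -0.78] M [-0.023 -0.066  0.047] Taxis 0.24 j6 94.2
slide [-0.      0.0002  0.0784] yaw -0.0023
top few
scene 45 inner end -0.0832 side at -.04,-.08 [ 0.0004 -0.0007] z at [0.0044 0.0041] maxz 0.0059
```

```bash

python3 -m handwheel '{"slide":[[0,0.0002,0.02],[0,0,0.02],[0,0,0.02],[0,0,0.012],[0,0,0.006],[0,0,0]],"yaw":[-0.002,0,0,0,0,0]}'
python3 -m handwheel '{"slide":[[0,0,0.005],[0,0,0.005],[0,0,0.003],[0,0,0.002],[0,0,0]],"yaw":[0,0,0,0,0]}'
```

```text
time: 29.45
tcp_pos: [0.3023, 0.3083, 0.2056]
eef_rot: [-179.9, 0.0, 121.9]
contact_force: [0.5, 0.1, -0.8]
width: 0.0125
gripper_force: 59.3
time: 29.95
tcp_pos: [0.3025, 0.3085, 0.1911]
eef_rot: [-180.0, 0.0, 121.8]
contact_force: [-0.3, 0.1, -1.1]
width: 0.0129
gripper_force: 59.3
```

```bash

python3 -m handwheel '{"slide":[[0,0,0.0015],[0,0,0]],"yaw":[0,0]}'
python3 -m handwheel '{"slide":[[0,0,0],[0,0,0],[0,0,0],[0,0,0],[0,0,0],[0,0,0],[0,0,0],[0,0,0]],"yaw":[0,0,0,0,0,0,0,0]}' 1
python3 -m handwheel '{"slide":[[0,0,-0.01],[0,0,-0.02],[0,0,-0.02],[0,0,-0.03],[0,0,-0.03],[0,0,-0.03],[0,0,-0.03],[0,0,0],[0,0,0],[0,0,0]],"yaw":[0,0,0,0,0,0,0,0,0,0]}'
python3 look.py .0842; python3 - <<'E'
import numpy as np,cv2
a=np.load("scene3.npz")["img"][130:280,190:390,::-1]
b=np.load("top3.npz")["img"][145:295,195:395,::-1]
cv2.imwrite("pics/c5.png",np.hstack([cv2.resize(x,(400,300),interpolation=2) for x in(a,b)]))
E
```

```text
time: 30.15
tcp_pos: [0.3026, 0.3086, 0.1897]
eef_rot: [180.0, -0.0, 121.8]
contact_force: [0.1, -0.1, -1.8]
width: 0.0129
gripper_force: 59.3
time: 30.95
tcp_pos: [0.3026, 0.3085, 0.1897]
eef_rot: [-180.0, 0.0, 121.8]
contact_force: [0.9, -0.0, -0.4]
width: 0.0854
gripper_force: 0.0
time: 31.95
tcp_pos: [0.3022, 0.3083, 0.3591]
eef_rot: [-179.9, 0.0, 121.8]
contact_force: [0.1, 0.4, -0.8]
width: 0.0854
gripper_force: 0.0
top [30.8 30.9 30.7 30.9 30.9 31.1] [-109.   -49.  -169.1   11.   131.2   71.2] mod60 [11.  11.  10.9 11.  11.2 11.2]
captop 0.08358162432349182 469
scene [30.5 30.5 30.9 31.6 31.4 31.6] [-110.   -47.6 -169.2   11.   139.    71. ] mod60 [10.  12.4 10.8 11.  19.  11. ]
captop 0.08447850245243113 234
```

View pics/c5.png

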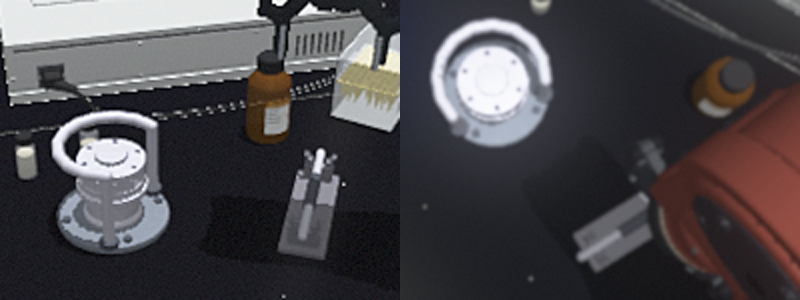

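The bar lies in both forks of the grey rest (scene crop (315,185)). The cap holds at 107° of turn, and the bottle and vials haven't moved.

```bash
python3 -c "
from bench import r
print(r.close_job())"
```

```text
the job is handed in; nothing more can be done
None
```

The job is handed in: I turned the cap about 107° clockwise with the bar in two holes, pulled it to about 0.75 N m on the gasket, and laid the bar back in the grey rest, with the bottle and vials untouched.

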